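Disarm the vibration monitor before the separator overhaul

TASK

The separator is down for overhaul, so make its vibration monitor safe: draw every battery pack out of the front of the roofed rack by its lug and lay it on the floor of the metal tray, none stacked. When all packs are in the tray, slide the console's dust cover fully open, hold the discharge button beneath it all the way down for at least three seconds, and slide the cover fully home again. Last of all, turn the knob on the dial so that its pointer stands on the bold zero mark, and leave the separator parts and tools lying around where they are.

Things in the scene. Friction and masses are not known exactly. Their poses are not given: they have to be found in the camera images.
- rack: Fixed grey battery rack with a steel roof, 56 (x) x 212 (y) x 65.5 mm high. Origin: centre of its underside. Four bays side by side, centres at y = -75, -25, +25, +75 mm in its frame, open only at the front (its -x face, x = -28 mm); bay floor 30 mm above the table, each 38 mm wide and 27.5 mm high, back wall at x = +22 mm, dividers 12 mm thick. It may stand to the left or the right of the tray, turned up to 0.2 rad.
- tray: Fixed open metal tray, outside 222 (x) x 144 (y) x 30 mm high, walls and floor 5 mm thick. Origin: centre of its underside. All four packs fit flat in two rows of two, parallel to its x axis (centres about x = -37 and +63, y = +-28 mm with the lugs towards -x).
- console: Fixed grey monitor console, a box reaching from x = -185 to +55 mm and y = -90 to +90 mm in its frame, top 60 mm above the table; the origin is the point on the table below the middle of the cover's rails. On top: the round dial centred at x = -115, y = 0 (nearest the robot) and, at x = 0, the dust cover that slides along y over the button. It stands on the other side of the tray from the rack, turned up to 0.2 rad.
- dust_cover (a joint): Slide of the aluminium dust cover (56 x 56 mm, its top 77 mm above the table) along the console's +y; metres, 0 = fully home over the button, 0.064 = fully open; drags with about 1.5 N and stays where it is left.
- cover_rib (a point): Middle of the upright rib on the cover, 12 mm thick (y), 40 mm long (x), standing 23 mm above the cover plate, top 100 mm and this point 90 mm above the table; to be pinched or pushed from above.
- reset_button (a joint): Travel of the round black discharge button (26 mm wide); metres, 0 = up, 0.005 = fully down, which takes 4 N; springs back.
- button_top (a point): Centre of the button's top face, 71 mm above the table, at y = -28 mm in the console frame; covered by the dust cover when that is home.
- zero_knob (a joint): Turn of the black knob with its pointer; radians, 0 = pointer exactly on the bold zero mark (towards the console's -x), growing anticlockwise seen from above; stops at -0.6 and 2.8; drags with about 0.04 N m and stays where it is left.
- knob_grip (a point): On the knob's axis 90 mm above the table, the middle of the upper part of its grip bar: 42 mm long in the pointer's direction, 14 mm thick, from 71 to 101 mm above the table. At joint value q the bar lies along the console's x axis turned by q.
- pack0: Loose battery pack, possibly absent (None). Grey block 55 (x) x 34 (y) x 24 mm (z) with a black pull lug 30 mm long, 18 mm wide (y), 16 mm high on its -x end; origin in the middle of the grey block, the lug's middle lies at x = -42.5 mm. 100 to 200 g. At first it lies in bay 0 of the rack (bay centre y = -75 mm), lug and 4 to 10 mm of the block sticking out of the front.
- pack1: Loose battery pack, possibly absent (None). Grey block 55 (x) x 34 (y) x 24 mm (z) with a black pull lug 30 mm long, 18 mm wide (y), 16 mm high on its -x end; origin in the middle of the grey block, the lug's middle lies at x = -42.5 mm. 100 to 200 g. At first it lies in bay 1 of the rack (bay centre y = -25 mm), lug and 4 to 10 mm of the block sticking out of the front.
- pack2: Loose battery pack, possibly absent (None). Grey block 55 (x) x 34 (y) x 24 mm (z) with a black pull lug 30 mm long, 18 mm wide (y), 16 mm high on its -x end; origin in the middle of the grey block, the lug's middle lies at x = -42.5 mm. 100 to 200 g. At first it lies in bay 2 of the rack (bay centre y = 25 mm), lug and 4 to 10 mm of the block sticking out of the front.
- pack3: Loose battery pack, possibly absent (None). Grey block 55 (x) x 34 (y) x 24 mm (z) with a black pull lug 30 mm long, 18 mm wide (y), 16 mm high on its -x end; origin in the middle of the grey block, the lug's middle lies at x = -42.5 mm. 100 to 200 g. At first it lies in bay 3 of the rack (bay centre y = 75 mm), lug and 4 to 10 mm of the block sticking out of the front.
- disc_cone: loose bystander: stainless separator disc, a cone 140 mm wide, 50 mm high
- small_cone: loose bystander: stainless separator disc, a cone 110 mm wide, 40 mm high
- hub: loose bystander: brass hub, 90 mm wide foot, 100 mm high
- seal_ring: loose bystander: dark steel ring lying flat, 100 mm outside, 12 mm high
- bush: loose bystander: upright brass bush, 36 mm wide, 30 mm high
- spanner: loose bystander: a spanner lying flat
- collar: loose bystander: steel collar, 48 mm wide, 20 mm high

How it is judged:
On the way, in this order (a step that is already met when the one before it is completed fails the run):
1. every pack lies in the tray (x of pack0 in the frame of tray between -0.095 and 0.095 m and y of pack0 in the frame of tray between -0.062 and 0.062 m and z of pack0 in the frame of tray between 0 and 0.027 m and x of pack1 in the frame of tray between -0.095 and 0.095 m and y of pack1 in the frame of tray between -0.062 and 0.062 m and z of pack1 in the frame of tray between 0 and 0.027 m and x of pack2 in the frame of tray between -0.095 and 0.095 m and y of pack2 in the frame of tray between -0.062 and 0.062 m and z of pack2 in the frame of tray between 0 and 0.027 m and x of pack3 in the frame of tray between -0.095 and 0.095 m and y of pack3 in the frame of tray between -0.062 and 0.062 m and z of pack3 in the frame of tray between 0 and 0.027 m and linear speed of each of pack0, pack1, pack2, pack3 below 0.02 m/s), for 0.2 s.
2. the dust cover is slid open (value of joint dust_cover above 0.055 m), for 0.1 s.
3. the discharge button is held all the way down for three seconds, the cover open (value of joint reset_button above 0.0042 m and value of joint dust_cover above 0.05 m), for 3 s.
4. the dust cover is slid fully home again (value of joint dust_cover below 0.004 m), for 0.2 s.
5. the pointer stands on the zero mark (value of joint zero_knob between -0.08 and 0.08 rad), for 0.2 s.
At the end, for the whole second after the job is handed in: Every pack lies at rest in the tray, its middle no more than 27 mm above the table (on the floor, not stacked or on the rim) and inside the walls; the dust cover is home to within 4 mm; the button is up; the pointer is within 0.08 rad of zero (all of step 1 and all of step 5 and value of joint dust_cover below 0.004 m and value of joint reset_button below 0.0015 m); the robot touches nothing.
It fails at once if a bystander (separator part, ring, bush, collar or spanner) is moved by more than 4 cm (distance of any of disc_cone, small_cone, hub, seal_ring, bush, spanner, collar from where it was at the start of the episode above 0.04 m).
Of pack0, pack1, pack2, pack3 only 3 to 4 are there at a start; the rules pass over those that are not, and their reading is None.
At some moment in a run one of pack0, pack1, pack2, pack3 may be knocked a few centimetres aside while the robot is not near it.
Once in a run the grip may slacken for a moment while it holds something.
It also fails if it takes over 200 s, if anything falls off the work surface, if the arm or the gripper's body presses on something with over 40 N, if the wrist force passes 120 N, or if a joint passes its speed limit or range.

ROBOT

A 6-joint arm with a two-finger parallel gripper is mounted at the origin on the work surface. World frame = base frame: x ahead of the robot, y to its left, z up, the work surface at z = 0. Lengths are in m, angles in rad, forces in N, time in s.
With the tool pointing down it reaches from about 0.35 to 0.975 m from the base axis. Payload 7.1 kg.
Tool frame: the origin (TCP) lies midway between the tips of the shut fingers; the grasp point (between the pads) lies 19 mm behind it; z points along the fingers, x is the direction in which the jaws open and shut, and the axes are right-handed (so a half turn about z gives the same grasp; the last joint's range is limited). The gripper opens to 88 mm and grips with 3 to 60 N. Pads are 20 mm wide; open, the fingers measure 115 mm over their backs; the gripper's body (75 mm by 178 mm) begins 61 mm behind the grasp point.
Start: joints at [-1.325, 0.423, 1.63, -0, 1.089, -0.019], TCP at [0.164, -0.603, 0.223] pointing down, gripper open.
Joint ranges: [-3, 3], [-0.9, 2.11], [0.09, 2.58], [-1.31, 4.45], [0.11, 2.69], [-2.54, 2.54]. Speed limits (rad/s): [2.39, 2.39, 3.01, 3.14, 3.14, 3.14].

INTERFACE

Orientations are given as a unit quaternion [w, x, y, z].
In Python, from station import move_pose, movel, movej, command_gripper, wait, inverse_kinematics, read_camera, camera_info, MotionError, job_done, get_time, get_joint_pos, get_qvel, get_effort, get_tcp_pos, get_ee_rot, get_ft_force, get_ft_torque, get_grip_width gives the robot as it stands. Calls block until the motion is done:
- move_pose(position, orientation): joint-space move of the TCP to a pose.
- movel(position, frame=None, v=0.15, until_force=None): straight line of the TCP; frame=None keeps the orientation; v is the mean speed in m/s. With until_force (N) it stops when the force on the tool has changed by that much, and returns True; else False.
- movej(angles): joint-space move.
- command_gripper(opening): opening from 0.0 (shut) to 1.0 (fully open); the grip force is fixed at half the most; returns when the fingers have stopped.
- wait(seconds).
- inverse_kinematics(position, orientation): joint angles nearest the present ones, or None.
- read_camera(name): name is "scene" or "top"; returns the picture (420x560x3 uint8, red, green, blue); there is no depth.
- camera_info(name): a dict with "intrinsics" (3x3 intrinsics, pixels), "T" (4x4, takes a point from camera to world coordinates). Camera axes: x right, y up, looking along -z (the intrinsics and any distortion apply to the point x, -y, -z); pixel columns grow to the right and rows downward; lengths in m; the calibration is good to about 2 mm. A picture is of the moment at which its call begins. camera_info takes no time and is no camera call.
A pose or a line that the arm cannot do raises MotionError and nothing moves.
- job_done(): hands the job in, once; it reports no verdict.
Readings, each from a call of its own:
- get_time(): time.
- get_joint_pos(): joint angles.
- get_qvel(): joint speeds.
- get_effort(): joint torques, N m.
- get_tcp_pos(): TCP position.
- get_ee_rot(): TCP orientation.
- get_ft_force(): force on the tool from outside, world axes, zero at the start.
- get_ft_torque(): the same for the moment, N m.
- get_grip_width(): opening from 0.0 (shut) to 1.0 (fully open).
Only numpy, scipy, OpenCV 4.12 (cv2) and the standard library are available. Lean on these libraries where they do the work, as an engineer would, in place of code of your own. Each camera call takes 0.05 s, during which the arm holds its last target. There are 200 camera calls.

## Working session

There is one attempt and no reset: what is moved stays moved. The work goes in short steps, each a Python script; the robot and the scene stay as the last script left them, time stands still between calls to the robot, and variables do not carry over. Pictures are saved under pics/ and viewed, about 12 in all and at most 16, crops included, and the job is handed in when it is done.

```bash
mkdir -p pics; ls; python3 - <<'E'
from station import *
import cv2
for n in("top","scene"):
    im=read_camera(n); cv2.imwrite(f"pics/{n}0.png",cv2.resize(im[:,:,::-1],(800,600),interpolation=cv2.INTER_CUBIC))
    c=camera_info(n); print(n,c)
print(get_time(),get_ee_rot())
E
```

```text
pics
top {'intrinsics': array([[509.3969142 ,   0.        , 277.80146075],
       [  0.        , 509.3969142 , 215.1770209 ],
       [  0.        ,   0.        ,   1.        ]]), 'T': array([[-0.02734074,  0.99258309, -0.11845376,  0.37336518],
       [-0.99951005, -0.0289511 , -0.01189516, -0.0102739 ],
       [-0.0152363 ,  0.1180705 ,  0.99288832,  1.52049401],
       [ 0.        ,  0.        ,  0.        ,  1.        ]])}
scene {'intrinsics': array([[405.11277366,   0.        , 282.48962396],
       [  0.        , 405.11277366, 200.28995015],
       [  0.        ,   0.        ,   1.        ]]), 'T': array([[-2.89631266e-03, -6.02241404e-01,  7.98308776e-01,
         1.64141184e+00],
       [ 9.99975051e-01,  3.39903935e-03,  6.19219377e-03,
         9.65040003e-04],
       [-6.44267842e-03,  7.98306794e-01,  6.02216535e-01,
         9.15074339e-01],
       [ 0.00000000e+00,  0.00000000e+00,  0.00000000e+00,
         1.00000000e+00]])}
0.1 [-4.27536213e-04  7.94269986e-01 -6.07564584e-01 -5.30916062e-04]
```

View pics/top0.png

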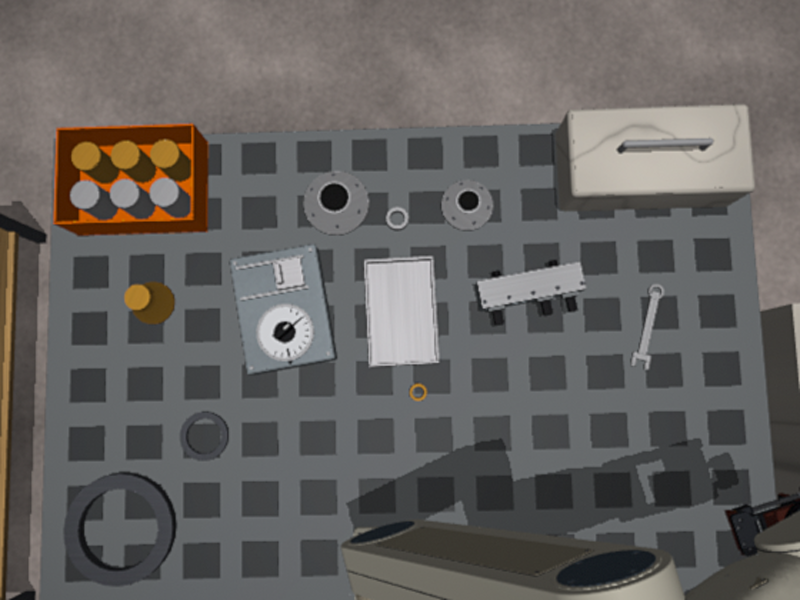

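View pics/scene0.png

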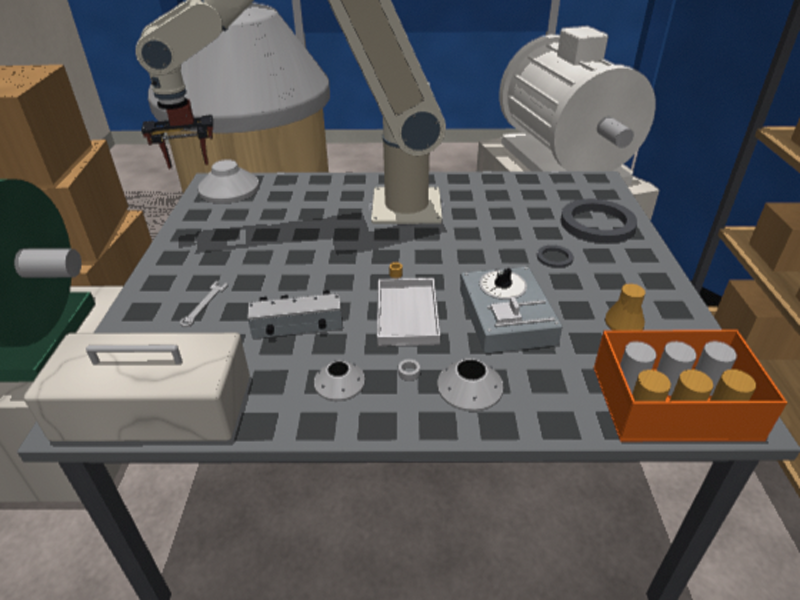

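Top view: console at (285,310), tray at (402,312), rack at (530,288) with black lugs in front near (497,318), (546,307), (571,303). Enlarging these.

```bash
python3 - <<'E'
from station import *
import cv2, numpy as np
im=read_camera("top")[:,:,::-1]
# native crops: x from, y from
a=im[170:240,325:415]; b=im[165:265,155:315]
cv2.imwrite("pics/rack1.png",cv2.resize(a,(720,560),interpolation=cv2.INTER_CUBIC))
cv2.imwrite("pics/con1.png",cv2.resize(b,(800,500),interpolation=cv2.INTER_CUBIC))
E
```

```text
(no output)
```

View pics/rack1.png

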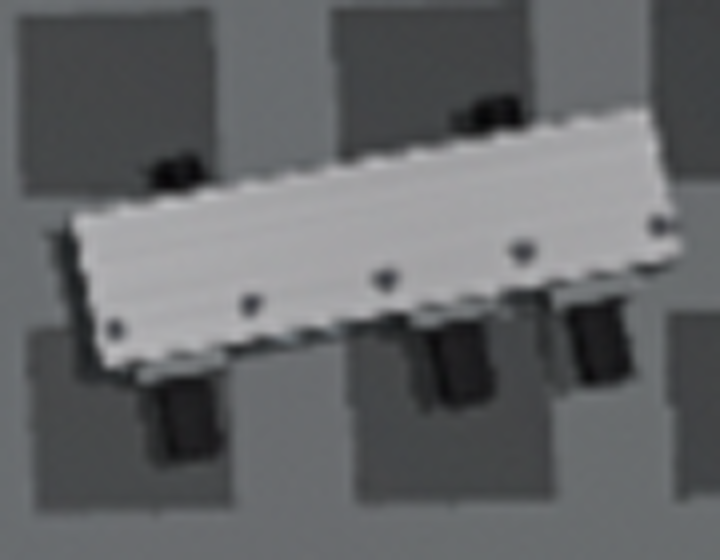

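View pics/con1.png

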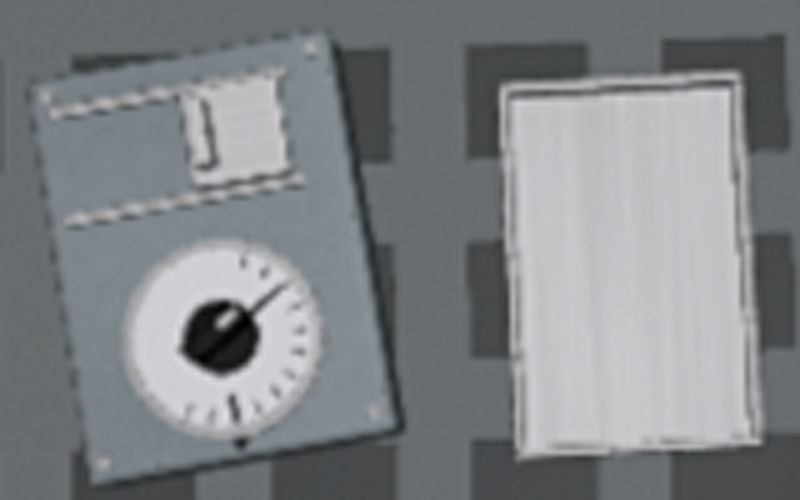

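```bash
cat > h.py <<'E'
from station import *
import numpy as np
def px2w(uv,z,cam="top"):
    c=camera_info(cam);K=c["intrinsics"];T=c["T"]
    uv=np.atleast_2d(np.array(uv,float)); d=np.c_[(uv[:,0]-K[0,2])/K[0,0],-(uv[:,1]-K[1,2])/K[1,1],-np.ones(len(uv))]@T[:3,:3].T
    return (T[:3,3]+d*((z-T[2,3])/d[:,2])[:,None])[:,:2]
def w2px(p,cam="top"):
    c=camera_info(cam);K=c["intrinsics"];T=c["T"];q=T[:3,:3].T@(np.array(p)-T[:3,3])
    return np.array([K[0,0]*q[0]/-q[2]+K[0,2],-K[1,1]*q[1]/-q[2]+K[1,2]])
def fit(L,W):
    L=np.array(L,float);Lc=L-L.mean(0);Wc=W-W.mean(0)
    a=np.arctan2((Lc[:,0]*Wc[:,1]-Lc[:,1]*Wc[:,0]).sum(),(Lc*Wc).sum())
    R=np.array([[np.cos(a),-np.sin(a)],[np.sin(a),np.cos(a)]]);t=W.mean(0)-R@L.mean(0)
    return a,t,(L@R.T+t-W)
E
python3 - <<'E'
from h import *
np.set_printoptions(precision=4,suppress=True)
rc=lambda p:np.array(p)/8-.5+.0+[325,170]
cc=lambda p:np.array(p)/5-.4+[155,165]
def rect(x0,x1,y): return [(x1,y),(x1,-y),(x0,-y),(x0,y)]
P={}
for n,L,px,z in(("rack",rect(-.028,.028,.106),rc([(72,218),(645,110),(683,250),(103,368)]),.0655),
 ("console",rect(-.185,.055,.09),cc([(30,85),(325,35),(402,432),(95,483)]),.06),
 ("tray",rect(-.111,.111,.072),cc([(500,85),(742,75),(762,443),(518,458)]),.03)):
    a,t,r=fit(L,px2w(px,z)); P[n]=a,t; print(n,a,t,r.round(4).tolist())
def loc(n,w): a,t=P[n];R=np.array([[np.cos(a),-np.sin(a)],[np.sin(a),np.cos(a)]]);return (w-t)@R
print("lugs tip/mid",loc("rack",px2w(rc([(192,420),(462,365),(600,345)]),.05)))
print("lug tips(bottom edge)",loc("rack",px2w(rc([(195,460),(467,402),(606,382)]),.05)))
print("rib top",loc("console",px2w(cc([(205,130)]),.1)), "cover edges",loc("console",px2w(cc([(195,135),(290,130)]),.077)))
k=px2w(cc([(222,338),(290,285)]),.07);print("knob",loc("console",k))
for p in [(0.43,-.25),]: pass
print("bystanders", px2w([(418*.7,392*.7),(650*.7,325*.7),(397*.7,218*.7),(205*.7,435*.7)],.015))
E
```

```text
rack 0.16678203413637682 [ 0.5859 -0.2638] [[0.0001, 0.0003], [0.002, -0.0008], [-0.0018, 0.0006], [-0.0004, -0.0001]]
console 0.15653414087968248 [0.6163 0.2508] [[0.0003, 0.0015], [0.0039, -0.0033], [-0.0002, 0.0003], [-0.004, 0.0015]]
tray 0.022788591385398804 [ 0.5446 -0.0007] [[0.0002, 0.0], [0.0018, -0.0], [-0.0018, -0.0007], [-0.0003, 0.0006]]
lugs tip/mid [[-0.0509  0.0765]
 [-0.0503 -0.0235]
 [-0.0529 -0.0739]]
lug tips(bottom edge) [[-0.0654  0.0785]
 [-0.0639 -0.0223]
 [-0.0665 -0.0731]]
rib top [[ 0.0013 -0.0136]] cover edges [[ 0.004  -0.0041]
 [-0.0033 -0.0585]]
knob [[-0.1136  0.0009]
 [-0.0907 -0.0425]]
bystanders [[ 0.3767 -0.0309]
 [ 0.5011 -0.5142]
 [ 0.7433  0.0023]
 [ 0.3012  0.408 ]]
```

Rack, tray and console fits agree to within 4 mm; three packs are there (bays 3, 1 and 0; bay 2 is empty). Starting with bay 3.

```bash
cat >> h.py <<'E'
import cv2
P=dict(rack=(.1668,[.5859,-.2638]),console=(.1565,[.6163,.2508]),tray=(.0228,[.5446,-.0007]))
def W(n,x,y,z):
    a,t=P[n];c,s=np.cos(a),np.sin(a);return np.array([t[0]+c*x-s*y,t[1]+s*x+c*y,z])
def Q(psi): return np.array([0,np.cos(psi/2),np.sin(psi/2),0])
def fetch(x,y):
    q=Q(-np.pi/2+P["rack"][0])
    command_gripper(.43)
    move_pose(W("rack",x,y,.13),q); movel(W("rack",x,y,.06)); hit=movel(W("rack",x,y,.034),v=.05,until_force=8)
    print("down",hit,get_tcp_pos(),get_time()); command_gripper(0); print("grip",get_grip_width()*88)
    movel(W("rack",x-.075,y,.035),v=.06); print("pulled",get_grip_width()*88,get_ft_force().round(2))
    movel(W("rack",x-.075,y,.11)); print("lifted",get_grip_width()*88)
def place(x,y):
    q=Q(-np.pi/2+P["tray"][0])
    move_pose(W("tray",x,y,.11),q); print("over",get_grip_width()*88); movel(W("tray",x,y,.05))
    hit=movel(W("tray",x,y,.011),v=.04,until_force=6); print("placed",hit,get_tcp_pos(),get_grip_width()*88)
    command_gripper(.43); movel(W("tray",x,y,.12)); print("t",get_time())
def pic(cam,name,x0,x1,y0,y1,s):
    im=read_camera(cam)[y0:y1,x0:x1,::-1]; cv2.imwrite(f"pics/{name}.png",cv2.resize(im,None,fx=s,fy=s,interpolation=cv2.INTER_CUBIC))
E
python3 - <<'E'
from h import *
# check all main poses
for p,yaw in [(W("rack",-.052,.0765,.034),.1668),(W("tray",.0205,.028,.01),.0228),(W("tray",-.0795,.028,.01),.0228),(W("console",-.115,0,.09),.157)]:
    print(inverse_kinematics(p,Q(-np.pi/2+yaw)))
fetch(-.052,.0765)
pic("scene","s2",150,430,150,290,2.8)
E
```

```text
[-3.82243707e-01  6.08626140e-01  1.87363941e+00 -4.44089210e-16
  6.59327108e-01  1.02175262e+00]
[ 2.80822791e-02  6.57305681e-01  1.85905230e+00 -4.44089210e-16
  6.25234671e-01  1.57607861e+00]
[ 2.92181951e-02  5.76357975e-01  2.07883355e+00 -4.44089210e-16
  4.86401133e-01  1.57721452e+00]
[ 4.12333058e-01  5.10172797e-01  1.86885712e+00 -4.44089210e-16
  7.62562734e-01  1.82612938e+00]
down False [ 0.52183269 -0.19693429  0.03378864] 4.325
grip 17.61152810425981
pulled 17.49597071978083 [-0.5   0.4  -1.12]
lifted 17.791847134783662
```

View pics/s2.png

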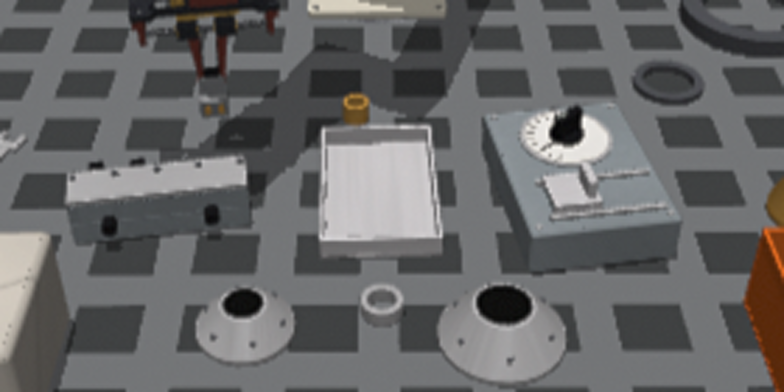

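The pack is held by its lug at (210,85); it may be drooping a little. I'll place it with a higher force threshold, so a tail that touches first can settle.

```bash
sed -i 's/v=.04,until_force=6/v=.04,until_force=18/' h.py; python3 - <<'E'
from h import *
place(.0205,.028)
fetch(-.052,-.0235)
pic("scene","s3",150,430,130,270,2.8)
E
```

```text
over 17.894842089637898
placed False [0.56411496 0.02784706 0.01134534] 17.809442159365513
t 10.9917
down False [ 0.53847758 -0.29562397  0.03382457] 13.725
grip 17.50836147163127
pulled 17.965038845482567 [ 0.77 -0.09 -1.21]
lifted 18.022061477235507
```

View pics/s3.png

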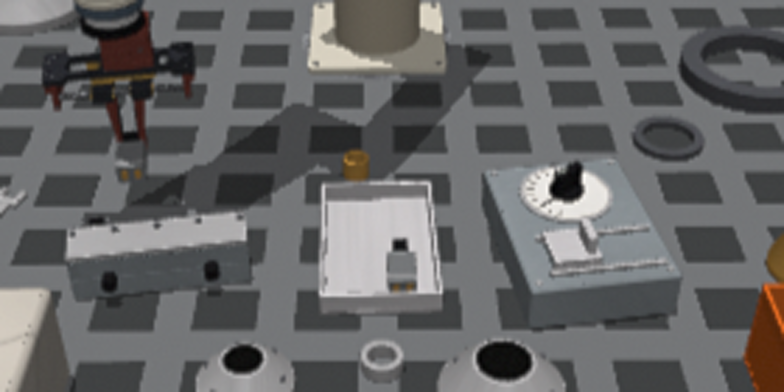

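Pack 3 lies flat in the tray (400,265) and the second pack is held. Carrying on with the other two.

```bash
python3 - <<'E'
from h import *
place(.0205,-.028)
pic("top","t4",225,415,150,280,4.2)
fetch(-.053,-.0739)
pic("scene","s4",150,430,130,270,2.8)
E
```

```text
over 17.931039785279847
placed False [ 0.56594857 -0.02824969  0.01121301] 17.680145252491315
t 20.4917
down False [ 0.54586879 -0.34546418  0.03380175] 23.25
grip 17.832210436566477
pulled 18.01871540452376 [-0.15  0.23 -1.04]
lifted 17.971458108419498
```

View pics/s4.png

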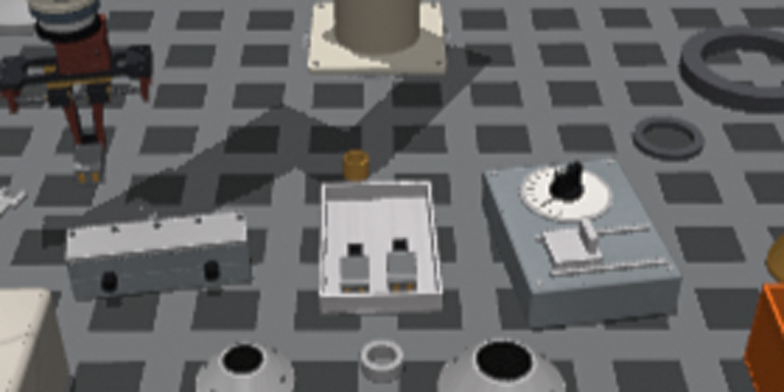

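Two packs lie flat and the third is held. Placing it, then looking.

```bash
python3 - <<'E'
from h import *
place(-.082,.028)
move_pose(W("console",-.02,-.014,.16),Q(-np.pi/2+P["console"][0]-np.pi/2+np.pi/2))
move_pose([.45,-.25,.25],Q(-np.pi/2+.1))
pic("top","t5",155,415,150,280,3)
E
```

```text
over 17.678810138982055
placed False [0.46218926 0.025422   0.01116917] 17.860798624279727
t 30.3
```

View pics/t5.png

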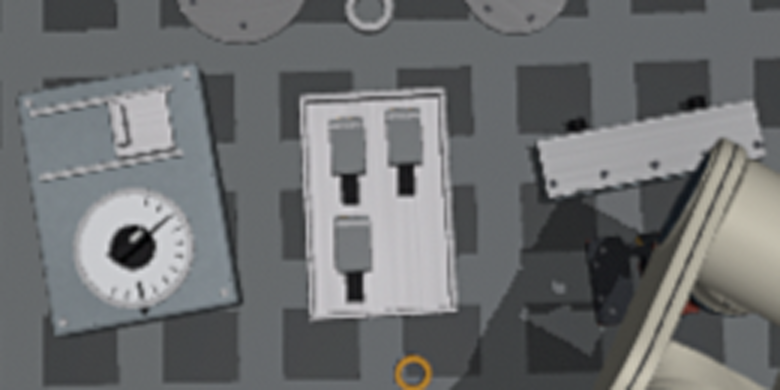

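All three packs lie flat in the tray at crop (345,150), (405,140) and (352,250), within the walls. Next: pinch the cover rib and slide it open.

```bash
python3 - <<'E'
from h import *
q=Q(-np.pi/2+P["console"][0]); y=-.0125
move_pose(W("console",0,y,.16),q); movel(W("console",0,y,.11)); print(movel(W("console",0,y,.085),v=.05,until_force=8),get_tcp_pos())
command_gripper(0); print("grip",get_grip_width()*88,get_ft_force())
h=movel(W("console",0,y+.068,.085),v=.05,until_force=15); print("slid",h,get_tcp_pos(),W("console",0,y+.064,.085),get_grip_width()*88,get_ft_force())
command_gripper(.4); movel(W("console",0,y+.064,.14))
pic("top","t6",155,315,165,265,4.5); pic("scene","s6",300,430,180,270,5)
E
```

```text
False [0.61820651 0.23848883 0.08481231]
grip 12.04240911582959 [-2.99727914 17.23601518 -1.90222339]
slid True [0.61768549 0.2430279  0.0852611 ] [0.60827311 0.30167061 0.085     ] 11.749799288683635 [-0.15422883  0.10485881  4.8364898 ]
```

View pics/s6.png

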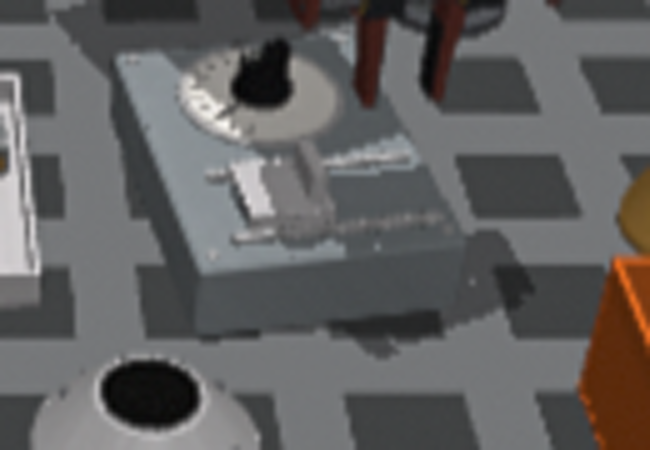

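The force stop was a false trigger: the grip had been loaded sideways by 17 N because the rib was about 2 mm off, and that relaxed. The cover has only moved a few millimetres, so I'll regrip and carry on.

```bash
python3 - <<'E'
from h import *
y=-.0080
movel(W("console",0,y,.11)); print(movel(W("console",0,y,.085),v=.05,until_force=8))
command_gripper(0); print("grip",get_grip_width()*88,get_ft_force())
h=movel(W("console",0,.053,.085),v=.05); print("slid",h,get_tcp_pos(),get_grip_width()*88,get_ft_force())
for d in(.0545,.056,.0575):
    movel(W("console",0,d,.085),v=.02); f=get_ft_force(); print(d,f); 
    if abs(f[1])>8: break
print(get_tcp_pos())
command_gripper(.4); movel(W("console",0,.053,.14)); move_pose(W("console",0,-.15,.25),Q(-np.pi/2+P["console"][0]))
pic("top","t7",155,315,165,265,4.5)
E
```

```text
False
grip 12.016603039323385 [-0.32469356  1.7519746   1.80777574]
slid False [0.60819649 0.30439373 0.08532886] 11.92627082514252 [-0.02356778  0.82717231  5.27871075]
0.0545 [0.8094693  0.32107456 4.96180969]
0.056 [ 1.68581631 -2.24147891  5.12943654]
0.0575 [ 1.06449746 -8.46610905  7.07524366]
[0.60790892 0.306358   0.08526216]
```

View pics/t7.png

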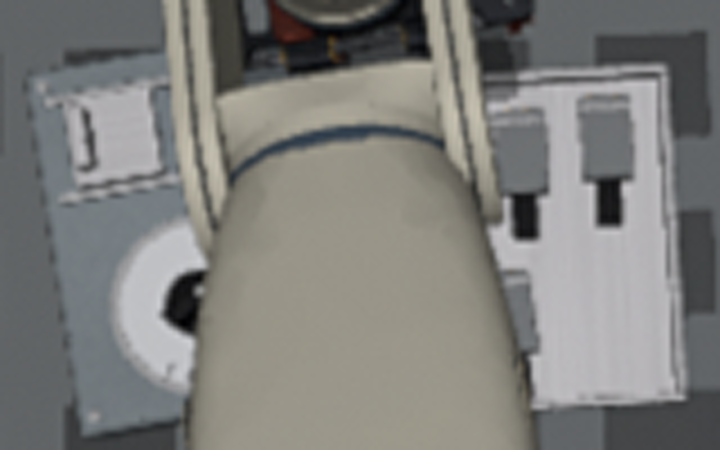

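The cover is against its open stop (–8 N reaction). Pressing the button now.

```bash
python3 - <<'E'
from h import *
q=Q(-np.pi/2+P["console"][0]); y=-.027
move_pose(W("console",0,y,.15),q); command_gripper(0)
pic("scene","s8",300,430,170,260,5)
movel(W("console",0,y,.078)); f0=get_ft_force()
h=movel(W("console",0,y,.060),v=.015,until_force=11); print(h,get_tcp_pos(),f0,get_ft_force())
t=get_time(); wait(3.6); print(get_tcp_pos(),get_ft_force(),get_time()-t)
movel(W("console",0,y,.15)); print(get_time())
E
```

```text
True [0.6206678  0.22417772 0.06635615] [0.15561088 0.75254202 0.32057355] [-0.1810331  -0.29382168  6.14555762]
[0.62066373 0.22416394 0.06634744] [-1.48107262 -0.55236431  8.19839038] 3.6000000000000014
51.5417
```

View pics/s8.png

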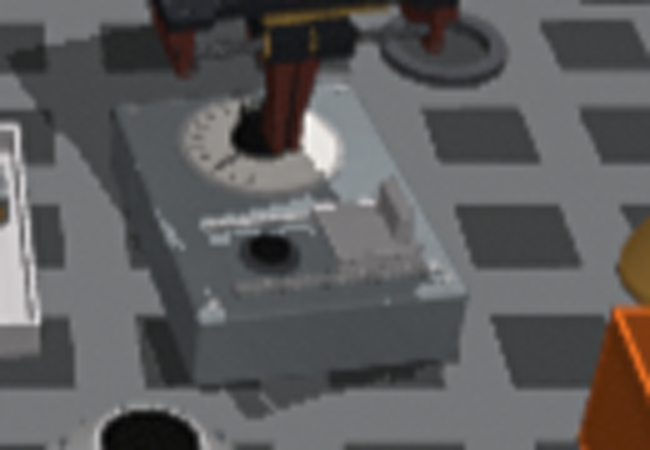

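It read 8 N at 4.7 mm of travel, which suggests the button was bottomed. Time is plentiful and a second press does no harm, so I'll press again more firmly for certainty, then close the cover.

```bash
python3 - <<'E'
from h import *
q=Q(-np.pi/2+P["console"][0]); y=-.027
movel(W("console",0,y,.078))
h=movel(W("console",0,y,.060),v=.012,until_force=18); print(h,get_tcp_pos(),get_ft_force())
wait(3.4); print(get_tcp_pos(),get_ft_force())
movel(W("console",0,y,.15)); command_gripper(.4)
y=.0555
move_pose(W("console",0,y,.15),q); movel(W("console",0,y,.11)); print(movel(W("console",0,y,.085),v=.05,until_force=8))
command_gripper(0); print("grip",get_grip_width()*88,get_ft_force())
movel(W("console",0,-.0065,.085),v=.05); print("slid",get_tcp_pos(),get_grip_width()*88,get_ft_force())
for d in(-.008,-.0095,-.011,-.0125):
    movel(W("console",0,d,.085),v=.02); f=get_ft_force(); print(d,f)
    if abs(f[1])>9: break
wait(.3);command_gripper(.4); movel(W("console",0,d,.15)); move_pose([.45,-.25,.25],q)
pic("top","t9",155,315,150,265,5); print(get_time())
E
```

```text
True [0.62056108 0.22415356 0.06632237] [-1.56690064 -0.64142341  6.06919335]
[0.62055629 0.22415571 0.06632616] [-2.1410522   0.56254588  7.70622727]
False
grip 11.862153022643403 [-0.09781399  0.42845235  1.39060971]
slid [0.61752283 0.24327756 0.08521373] 12.003155481065503 [-1.21586256  0.27931709  4.78126448]
-0.008 [-2.02359886  4.43033082  4.82539508]
-0.0095 [-3.1907143   9.48847654  5.26934187]
65.3333
```

View pics/t9.png

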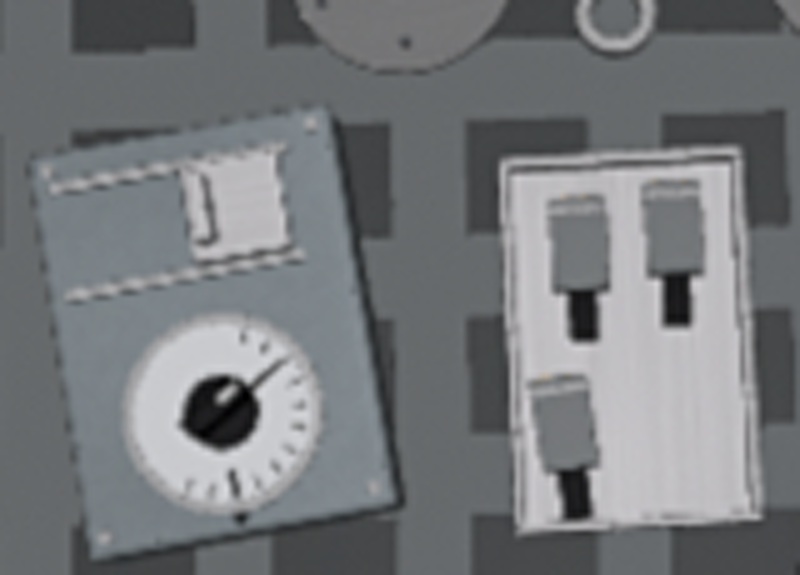

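The cover is home against its stop (9.5 N). The near pack was knocked round slightly but still lies flat in the tray. Now the knob: its pointer is at q≈2.06.

```bash
python3 - <<'E'
from h import *
a=P["console"][0]; x,y=-.115,0
a0,t0=P["tray"]; w=px2w([155+567/5,150+425/5],.029)[0]-t0; print("pack tray xy",w)
q0=2.06
move_pose(W("console",x,y,.17),Q(a+q0-np.pi/2)); movel(W("console",x,y,.11)); print(movel(W("console",x,y,.082),v=.05,until_force=8))
command_gripper(0); print("grip",get_grip_width()*88,get_ft_force(),get_ft_torque())
for q in(1.5,1.,.5,.2,0): move_pose(W("console",x,y,.082),Q(a+q-np.pi/2)); print(q,get_grip_width()*88,get_ft_force().round(1),get_ft_torque().round(2))
wait(.3); command_gripper(.45); movel(W("console",x,y,.17)); move_pose([.45,-.25,.25],Q(a-np.pi/2))
pic("top","t10",155,315,150,265,5); print(get_time())
E
```

```text
pack tray xy [-0.05108335  0.03749333]
False
grip 13.79368107359586 [ 6.54468467  6.17714118 -7.02941407] [ 0.883708   -1.29786751  0.01317722]
1.5 13.670210472065994 [ 6.1  6.2 -4.5] [ 0.75 -0.92 -0.03]
1.0 14.083647057844148 [ 2.9  6.3 -3.2] [ 1.   -0.51  0.  ]
0.5 13.660933695951439 [ 1.6  7.6 -0.9] [ 1.35 -0.1  -0.03]
0.2 13.53227922569652 [ 1.1  9.6 -1.9] [ 1.77 -0.05 -0.09]
0 13.55060100530997 [ 0.6 11.2 -3. ] [1.92 0.02 0.01]
74.7167
```

View pics/t10.png

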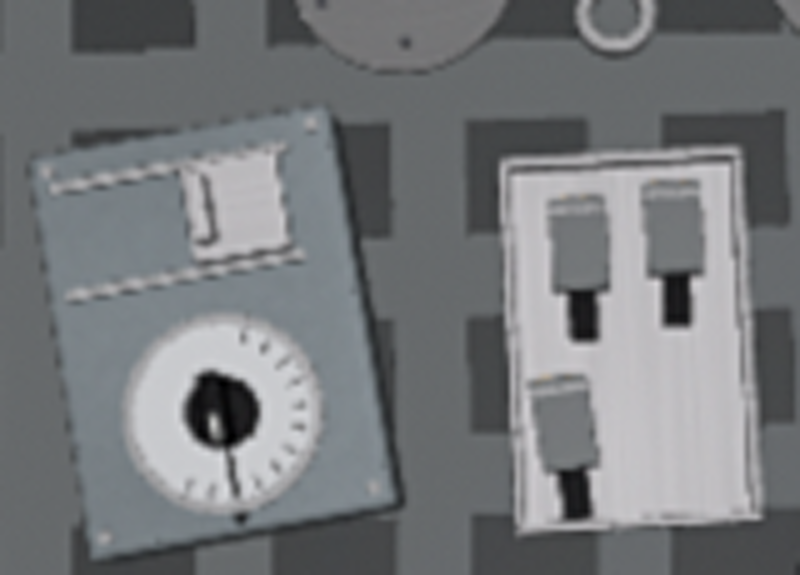

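The pointer line (229,447)→(237,497) runs onto the bold mark and its triangle at (241,517). The cover is home and the packs are flat at tray x ≤ 0.06, y ≤ 0.04. The robot is clear of everything, so I'm handing in.

```bash
python3 -c "
from station import *
job_done()"
```

```text
the job is handed in; nothing more can be done
```

The job is handed in at about 75 s of the 200 s allowed; the interface gives no verdict.

**What I did**
- **Packs:** I drew the three packs present (bays 3, 1 and 0; bay 2 was empty) out by their lugs and laid them flat in the tray.
- **Cover and button:** I slid the cover to its open stop and held the button down for more than 3 s, twice for certainty. Then I slid the cover back until it pushed against the home stop with about 9 N.
- **Knob:** I turned it from about 2.06 rad to zero.

**Last checks (images and forces)**
- All the packs lay flat inside the tray walls. One had been knocked slightly askew during the run, to about (-0.05, 0.04) m in the tray frame, still well inside the limits.
- Both presses stopped at the same height, about 4.7 mm of travel by my height estimate, with 8 N on the tool. That is above the 4 N needed, so I take the button as bottomed, but I had no joint reading for it.
- The pointer stood on the bold mark, in line with the console to about 0.02 rad in the image.
- The robot was clear of everything. The bystanders in view looked unmoved, though I did not measure them.

**What went wrong**
- The first cover pull stopped after about 4 mm. I had pinched the rib slightly off centre, which tripped the force stop, so I regripped and finished the slide.
- There was a sideways force of up to 11 N while turning the knob, probably from a small error in the console's estimated position.

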